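Hold the bag clip open over the recipe card

ROBOT

A 6-joint arm with a two-finger parallel gripper is mounted at the origin on the work surface. World frame = base frame: x ahead of the robot, y to its left, z up, the work surface at z = 0. Lengths are in mm, angles in rad, forces in N, time in s.
With the tool pointing down it reaches from about 375 to 825 mm from the base axis. Payload 5.5 kg.
Tool frame: the origin (TCP) lies on the front face of the gripper's body, between the roots of the fingers; the fingertips stand 73 mm ahead of it and the grasp point (between the pads) lies 54 mm ahead of it (arm.tips_ahead is the distance from the TCP to the fingertips, in mm); z points along the fingers, y is the direction in which the jaws open and shut (so a half turn about z gives the same grasp; the last joint's range is limited). The gripper opens to 85 mm and grips with 20 to 120 N. Pads are 22 mm wide; open, the fingers measure 114 mm over their backs; the gripper's body (76 mm by 85 mm) begins 54 mm behind the grasp point. The pads swing forward as they close: fully open they stand 13 mm farther back than shut.
Start: joints at [1.254, 0.314, -0.047, 1.21, 0, 1.571], TCP at [186.913, 570.139, 303.899] pointing down, gripper open.
Joint ranges: [-2.67, 2.67], [-0.69, 1.73], [-1.03, 1.25], [-2.08, 2.16], [-1.42, 1.45], [-3.14, 3.14]. Speed limits (rad/s): [2.39, 2.39, 3.01, 3.14, 3.14, 3.14].

INTERFACE

Orientations are given as a 3x3 rotation matrix whose columns are the frame's x, y, z axes.
In Python, from bench import arm, viewer gives the robot as it stands. Calls block until the motion is done:
- arm.reach(position, orientation): joint-space move of the TCP to a pose.
- arm.movel(position, max_speed=150, rotation=None): straight line of the TCP; rotation=None keeps the orientation; max_speed is the mean speed in mm/s.
- arm.movej(angles): joint-space move.
- arm.command_gripper(opening, strength=None): opening from 0.0 (shut) to 1.0 (fully open); strength is the grip in N (None keeps the last); returns when the fingers have stopped.
- arm.dwell(seconds).
- arm.ik(position, orientation): joint angles nearest the present ones, or None.
- viewer.grab_frame(name): name is "side" or "top" or "wrist"; returns (picture, depth): 420x560x3 uint8, red, green, blue; 420x560 float32, mm along the optical axis (not along the pixel's ray), 0 where there is no reading.
- viewer.get_calibration(name): a dict with "fx", "fy", "cx", "cy" (pixels), "k1" (the pictures are not rectified: a ray, as slopes to the right and down, at radius r is drawn at 1 + k1 r^2 times it, then the intrinsics apply), "xyz" and "rotation" of the camera in the world. Camera axes: x right, y down, z forward; pixel columns grow to the right and rows downward; lengths in mm; the calibration is good to about 2 mm. A picture is of the moment at which its call begins: read the wrist's pose just before it. get_calibration takes no time and is no camera call; for the wrist camera it gives the pose at the moment of the call.
A pose or a line that the arm cannot do raises arm.MotionError and nothing moves.
- arm.hand_in(): hands the job in, once; it reports no verdict.
Readings, each from a call of its own:
- arm.current_time_s(): time.
- arm.current_q(): joint angles.
- arm.current_joint_velocities(): joint speeds.
- arm.current_joint_efforts(): joint torques, N m.
- arm.current_tool_pos(): TCP position.
- arm.current_ee_rot(): TCP orientation.
- arm.current_ft_force(): force on the tool from outside, world axes, zero at the start.
- arm.current_torque(): the same for the moment, N m.
- arm.current_finger_gap(): opening from 0.0 (shut) to 1.0 (fully open).
Only numpy, scipy, OpenCV 4.12 (cv2) and the standard library are available. Lean on these libraries where they do the work, as an engineer would, in place of code of your own. Each camera call takes 0.05 s, during which the arm holds its last target. There are 200 camera calls.

TASK

So that I can slip a second sheet in: pick up the bag clip by its two levers, squeeze it wide open, and lower it over the recipe card so that the gaping jaws stand either side of the middle of its top edge, in line with it, the edge about 2 cm inside and the clip not touching the card. Finish while still holding it squeezed open there, upright; do not let go. Do not shove the card, and leave the other kitchen things where they are.

Things in the scene. Friction and masses are not known exactly. Their poses are not given: they have to be found in the camera images.
- clip: plain grey bag clip, 75 g, loose, standing on its closed jaws, levers up, 95 mm tall, 26 mm (x) by 50 mm (y) at the foot. Origin: centre of its underside; z up, y along the jaws' width, x the way the levers are squeezed and the jaws open. Both halves turn equally about a 10 mm steel tube along y (56 mm long) at 45 mm height, so this frame stays midway between them
- clip_levers (a point): squeezing point midway between the two levers, 80 mm above the clip's underside, 15 mm below the lever tops; axes as the clip's. The levers (36 mm wide along y, 5 mm thick) lean outwards, 50 mm over their outer faces at the top when closed; fully squeezed along x they stand parallel, 22 mm over their outer faces. Let go, they spring back
- clip_mouth (a point): point on the clip's middle line at the underside of the closed jaws (the clip's origin); axes as the clip's. With the jaws open it is the middle of the gape, 2 mm below the tips (26 mm apart when fully open). The pivot tube's underside is 40 mm above it. As the clip is squeezed in the fingers it shifts by no more than about 3 mm
- clip_near (a joint): angle by which each half of the clip is opened (the halves move equally): 0 closed, 0.30 rad fully squeezed, at its stop. The spring takes about 4 N on each lever near its top to start and 8 to 11 N to hold fully open; a 15 to 25 N grip holds it firmly at the stop
- card_edge (a point): middle of the top edge of the recipe card, 115 mm above the worktop. The card is stiff, upright, 4 mm thick along this point's x, 148 mm wide along its y; z points up. It stands in a loose heavy marble block 70 mm (x) by 140 mm (y) by 25 mm tall, together 0.75 kg; the card shows 90 mm above the block
- card: the card with its marble block; origin at the centre of the block's underside, axes as the card edge's
- loaf_tin: empty steel loaf tin, 100 x 200 x 60 mm, a bystander; origin under its centre
- ramekins: stacked pair of white ceramic ramekins, 86 mm across, 72 mm tall, a bystander; origin under the centre
- jug: glass measuring jug, 90 mm across, 120 mm tall, handle at its +y, a bystander; origin under the centre
There are look-alikes about, which are no part of the job. What is shaped like the card but blue or red is not meant.

How it is judged:
By the outcome, as a careful person would: the job done as asked, in the order asked, and still so for the second after the job is handed in, while the arm keeps its last pose, push and grip.
It also fails if it takes over 38 s, if anything falls off the work surface, if the arm or the gripper's body presses on something with over 40 N, if the wrist force passes 120 N, or if a joint passes its speed limit or range.

## Working session

There is one attempt and no reset: what is moved stays moved. The work goes in short steps, each a Python script; the robot and the scene stay as the last script left them, time stands still between calls to the robot, and variables do not carry over. Pictures are saved under pics/ and viewed, about 8 in all and at most 12, crops included, and the job is handed in when it is done.

```bash
mkdir -p pics; cat > h.py <<'E'
import numpy as np, cv2
from bench import arm, viewer
def grab(n, save=None):
    c=viewer.get_calibration(n); im,d=viewer.grab_frame(n)
    if save: cv2.imwrite(f'pics/{save}.png', im[:,:,::-1])
    return im,d,c
def rays(c,uv):
    K=np.array([[c['fx'],0,c['cx']],[0,c['fy'],c['cy']],[0,0,1.]])
    return cv2.undistortPoints(np.array(uv,float).reshape(-1,1,2),K,np.array([c['k1'],0,0,0.])).reshape(-1,2)
def cloud(d,c):
    h,w=d.shape; v,u=np.mgrid[:h,:w]
    r=rays(c,np.stack([u,v],-1).reshape(-1,2)).reshape(h,w,2)
    p=np.dstack([r*d[...,None],d])
    P=p@np.array(c['rotation']).T+np.array(c['xyz']); P[d<=0]=np.nan
    return P
E
python3 - <<'E'
from h import *
a=[grab(n) for n in('side','top')]
for (im,d,c),n in zip(a,('side','top')):
    np.savez(f'{n}.npz',im=im,P=cloud(d,c)); cv2.imwrite(f'pics/{n}0.png',im[:,:,::-1]); print(n,np.round(c['xyz']),np.round(c['rotation'],2).tolist(),c['fx'],c['k1'])
print(arm.current_time_s(), np.round(arm.current_ee_rot(),2).tolist())
E
```

```text
side [  27. -427. 1009.] [[0.74, -0.52, 0.41], [-0.67, -0.6, 0.44], [0.02, -0.6, -0.8]] 503.9010500550257 0.05593838104940672
top [ 452.   87. 1464.] [[-0.03, -1.0, 0.06], [-1.0, 0.03, 0.0], [-0.0, -0.06, -1.0]] 517.9765080523451 -0.15767155061835303
0.1 [[-0.95, 0.31, -0.0], [0.31, 0.95, -0.0], [-0.0, -0.0, -1.0]]
```

View pics/top0.png

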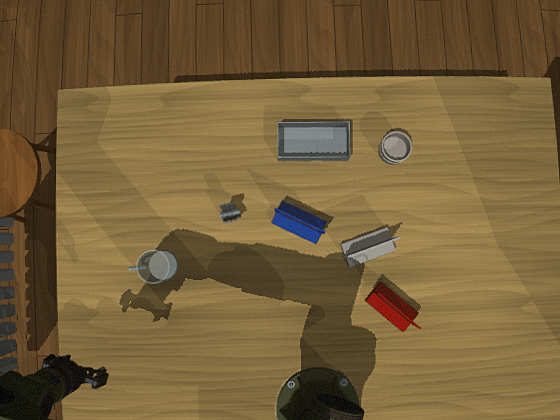

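View pics/side0.png

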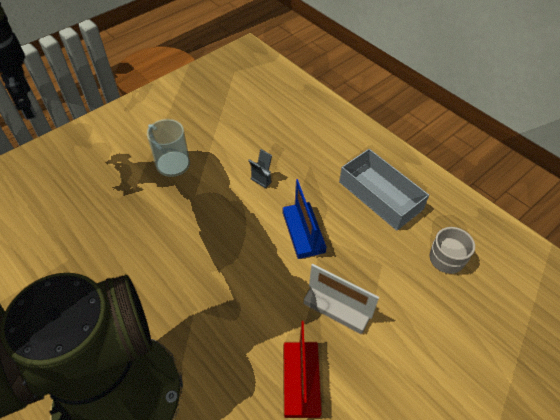

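The top view shows the clip at about (231,211) and the white card at about (369,245), between the blue and red look-alikes. The side view shows the clip at (262,170) and the white card at (343,295). Next I'll measure both from the two depth clouds.

```bash
cat > m.py <<'E'
from h import *
def line(Q):
    m=np.median(Q,0); w=cv2.minAreaRect(Q[:,:2].astype(np.float32)); return w
for n,boxes in (('top',dict(clip=(215,190,250,225),card=(335,218,408,272))),('side',dict(clip=(245,145,280,192),card=(300,258,385,335)))):
    z=np.load(n+'.npz'); P=z['P']
    for k,(u0,v0,u1,v1) in boxes.items():
        Q=P[v0:v1,u0:u1].reshape(-1,3); Q=Q[np.isfinite(Q[:,0])]
        zz=Q[:,2]; print(n,k,len(Q),'zpct',np.round(np.percentile(zz,[2,20,50,80,95,99,100]),0))
        for lo,hi in ((60,90),(85,130),(12,32)) :
            S=Q[(zz>lo)&(zz<hi)]
            if len(S)>5:
                r=cv2.minAreaRect(S[:,:2].astype(np.float32)); _,_,V=np.linalg.svd(S[:,:2]-S[:,:2].mean(0),full_matrices=False)
                print('  ',lo,hi,len(S),'mean',np.round(S.mean(0),1),'rect',np.round(r[0],1),np.round(r[1],1),'dir deg',round(np.degrees(np.arctan2(V[0,1],V[0,0])),1))
E
python3 m.py
```

```text
top clip 1222 zpct [-6. -2.  2. 48. 85. 93. 98.]
   60 90 116 mean [558.4 232.3  76.8] rect [554.3 231.4] [49.8 35.1] dir deg -176.0
   85 130 62 mean [554.7 231.2  90.5] rect [554.1 231.8] [50.1 35. ] dir deg -169.2
top card 3930 zpct [ -6.  -1.   2.  25.  32. 116. 121.]
   60 90 29 mean [ 449.7 -142.1   76.6] rect [ 451.6 -147.5] [  2.5 141.6] dir deg 108.3
   85 130 126 mean [ 450.4 -149.   110.6] rect [ 450.4 -150.6] [  5.2 146.6] dir deg 108.2
   12 32 1091 mean [ 451.  -149.8   25. ] rect [ 450.5 -152.2] [ 71.2 142.2] dir deg 108.7
side clip 1635 zpct [-5. -2.  0. 47. 83. 90. 92.]
   60 90 211 mean [560.1 227.7  76.5] rect [555.1 228. ] [52.5 37.4] dir deg -165.8
   85 130 67 mean [556.2 227.9  88.1] rect [554.5 227.8] [53.6 35.4] dir deg -169.8
   12 32 100 mean [549.6 221.4  21.7] rect [548.2 223.6] [21.5 52.7] dir deg -67.3
side card 6521 zpct [ -5.  -2.   1.  47. 106. 115. 117.]
   60 90 496 mean [ 450.6 -156.2   74.9] rect [ 420.5 -178.4] [131.3 140.7] dir deg -70.4
   85 130 696 mean [ 443.4 -156.2  103.3] rect [ 411.3 -143.1] [124.  170.1] dir deg -57.3
   12 32 1251 mean [ 435.7 -163.    23.4] rect [ 435.4 -161. ] [ 38.2 148. ] dir deg -71.6
```

```bash
cat >> h.py <<'E'
def Rdown(deg):
    a=np.radians(deg); y=np.array([np.cos(a),np.sin(a),0]); z=np.array([0,0,-1.]); return np.column_stack([np.cross(y,z),y,z])
E
python3 - <<'E'
from h import *
for a in(20,200): print(a,arm.ik([554,230,300],Rdown(a)), arm.ik([450,-151,300],Rdown(a)))
arm.reach([554,230,300],Rdown(20))
im,d,c=grab('wrist','w1'); P=cloud(d,c); np.savez('w1.npz',im=im,P=P)
print(arm.current_time_s(),np.round(c['xyz']),np.round(c['rotation'],2).tolist(), arm.tips_ahead)
for lo,hi in((88,105),(70,88),(60,105),(50,58),(4,35)):
    S=P[(P[...,2]>lo)&(P[...,2]<hi)&(np.hypot(P[...,0]-554,P[...,1]-230)<50)]
    if len(S)<20: print(lo,hi,len(S)); continue
    r=cv2.minAreaRect(S[:,:2].astype(np.float32)); print(lo,hi,len(S),np.round(S.mean(0),1),np.round(r[0],1),np.round(r[1],1),round(r[2],1),'top',S[:,2].max())
E
```

```text
20 [ 0.39350874  0.31466676 -0.05439137  1.2017382   0.          1.61523922] [-0.32374922  0.08007236 -0.34390717  1.1468168   0.          0.89798126]
200 [ 0.39350874  0.31466676 -0.05439137  1.2017382   0.         -1.52635344] [-0.32374922  0.08007236 -0.34390717  1.1468168   0.         -2.2436114 ]
1.9667 [525. 307. 371.] [[0.94, 0.33, 0.11], [0.34, -0.89, -0.3], [0.0, 0.32, -0.95]] 72.6
88 105 676 [553.3 229.8  91. ] [553.5 229.3] [50.1 35.7] 10.5 top 93.69284853461352
70 88 747 [555.1 231.2  79.3] [553.4 229.1] [45.3 36.2] 10.2 top 87.98431007020218
60 105 1798 [554.3 230.6  80.7] [553.5 229.1] [50.1 36.2] 10.2 top 93.69284853461352
50 58 739 [553.6 230.2  52. ] [552.3 229. ] [25.  55.9] 6.7 top 57.9698574757611
4 35 161 [546.7 250.3  13.4] [550.4 246.4] [25.8 15.2] 10.7 top 34.80206482787594
```

View pics/w1.png

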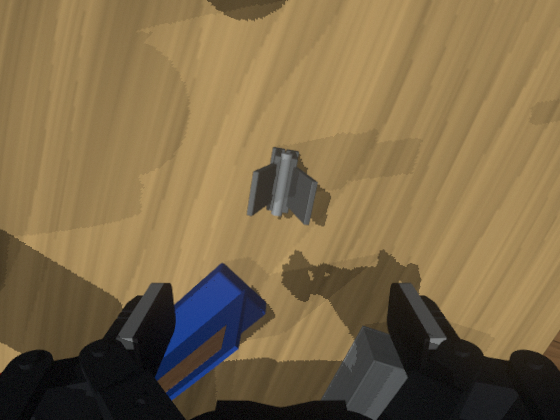

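The wrist view shows the clip upright at about (283,187), with nothing between the open fingers. The clip is at (553.5, 229.2) with its x axis at yaw 10.3°, and its top measures about 94 mm. I'll approach, squeeze and lift, then check.

```bash
python3 - <<'E'
from h import *
P=np.load('w1.npz')['P']; S=P[(P[...,2]>180)]
t=(S-[554,230,300])@Rdown(20); print('open finger ahead max',np.nanpercentile(t[:,2],[50,90,99,100]).round(), 'y range',t[:,1].min().round(),t[:,1].max().round())
f=t[t[:,2]>40]; print(len(f), np.abs(f[:,1]).min() if len(f) else '')
R=Rdown(10.3)
arm.reach([553.5,229.2,200],R)
arm.movel([553.5,229.2,134],120)
print('ft',np.round(arm.current_ft_force(),1),arm.tips_ahead)
arm.command_gripper(0.0,22)
print(arm.current_time_s(),'gap',arm.current_finger_gap()*85,'ft',np.round(arm.current_ft_force(),1),arm.tips_ahead,np.round(arm.current_tool_pos(),1))
for n in('side','wrist'):
    im,d,c=grab(n); np.savez(n+'2.npz',im=im,P=cloud(d,c))
    if n=='side': a=cv2.resize(im[120:220,200:320],(480,400),interpolation=cv2.INTER_CUBIC)
    else: b=cv2.resize(im,(320,240))
b=cv2.copyMakeBorder(b,0,160,0,0,cv2.BORDER_CONSTANT)
cv2.imwrite('pics/g2.png',np.hstack([a,b])[:,:,::-1])
E
```

```text
open finger ahead max [ 5. 38. 54. 59.] y range -76.0 74.0
2760 40.87293960576499
ft [ 0.4 -1.1  0. ] 72.6
3.7583 gap 20.95148867482714 ft [ 3.9  1.4 10.7] 72.6 [557.3 230.5 137.5]
```

View pics/g2.png

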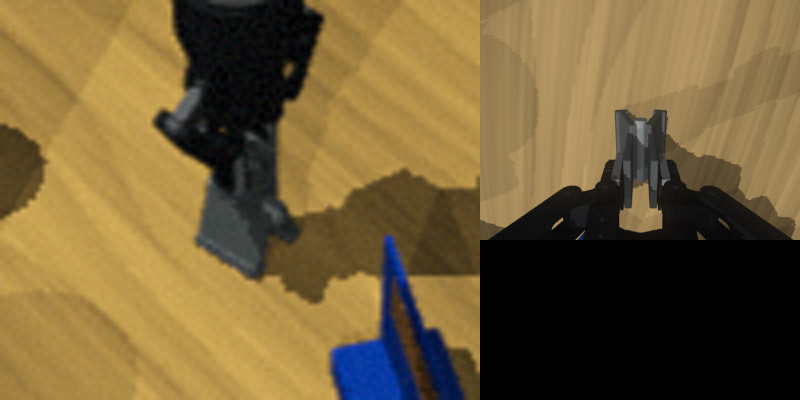

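The side view shows the levers between the fingers and squeezed, with the clip still standing. The wrist view shows the levers parallel and centred. I'll lift straight up, move over towards the card, and measure both the held clip and the card from the wrist.

```bash
python3 - <<'E'
from h import *
print(np.round(arm.current_tool_pos(),1),np.round(arm.current_ft_force(),1))
arm.movel([553.5,229.2,310],150)
print('lift',arm.current_time_s(),np.round(arm.current_tool_pos(),1),'gap',arm.current_finger_gap()*85,np.round(arm.current_ft_force(),1))
a=np.radians(18.3)
arm.reach([450.5,-151,350],Rdown(18.3))
arm.dwell(0.3)
p,R=np.array(arm.current_tool_pos()),np.array(arm.current_ee_rot())
print(arm.current_time_s(),p.round(1),R.round(3).tolist(),'gap',arm.current_finger_gap()*85,np.round(arm.current_ft_force(),1))
im,d,c=grab('wrist','w3'); P=cloud(d,c); np.savez('w3.npz',im=im,P=P,p=p,R=R)
S=P[(P[...,2]>90)&(P[...,2]<135)&(np.hypot(P[...,0]-450,P[...,1]+151)<110)]
r=cv2.minAreaRect(S[:,:2].astype(np.float32)); print('edge',len(S),np.round(np.median(S[:,2]),1),np.round(r[0],1),np.round(r[1],1),r[2])
im2,d2,c2=grab('side','s3'); np.savez('s3.npz',P=cloud(d2,c2),im=im2)
im2,d2,c2=grab('top'); np.savez('t3.npz',P=cloud(d2,c2),im=im2)
E
```

```text
[557.3 230.5 137.5] [ 3.9  0.8 11.1]
lift 5.1833 [553.  229.  308.9] gap 21.176445839965453 [ 0.4  0.9 -1.1]
6.95 [ 450.8 -150.5  349.8] [[-0.315, 0.949, -0.0], [0.949, 0.315, 0.0], [0.0, -0.0, -1.0]] gap 21.05931922776419 [-0.4  0.2 -1. ]
edge 533 116.1 [ 441.2 -124.1] [ 3.4 86.3] 18.340709686279297
```

View pics/w3.png

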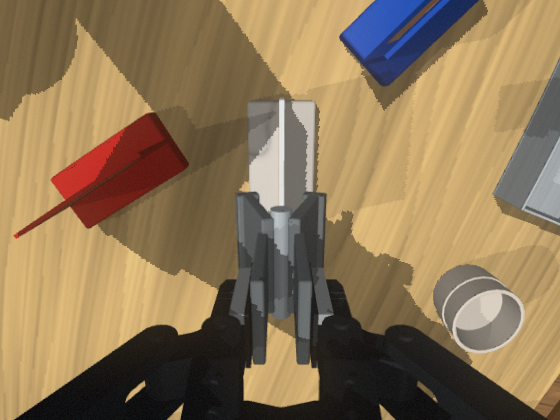

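View pics/s3.png

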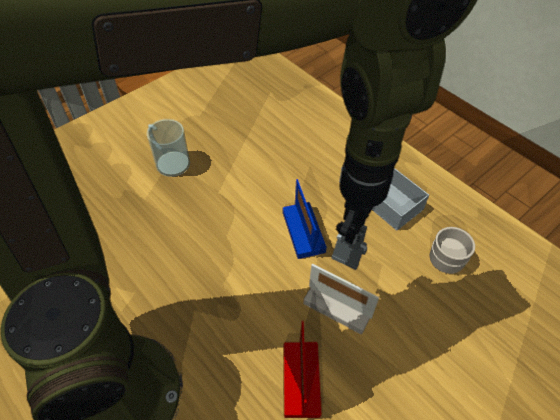

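The wrist view shows the clip gripped by both levers, fully open (tips at about (240,197) and (323,197)), with the card's edge running between the jaws at (281,100–200). The side view shows the clip upright, clear above the white card. Next I'll measure the clip pose in the tool frame.

```bash
python3 - <<'E'
from h import *
z=np.load('w3.npz'); P,p,R=z['P'],z['p'],z['R']
T=(P-p)@R
# wrist: rows of image: left/right jaw, tube
S=T[190:330,225:340].reshape(-1,3); S=S[np.isfinite(S[:,0])]; S=S[(S[:,2]<150)&(S[:,2]>25)]
for lo,hi in((35,45),(45,60),(60,75),(75,85),(85,95),(95,105),(105,115),(115,125),(125,140)):
    q=S[(S[:,2]>lo)&(S[:,2]<hi)]
    if len(q)>8: print(lo,hi,len(q),'x',q[:,0].min().round(1),q[:,0].max().round(1),'y',q[:,1].min().round(1),q[:,1].max().round(1))
print('max ahead',np.percentile(S[:,2],[98,99.5,100]))
for (u,v) in((281,209),(281,230),(281,260),(281,300),(240,197),(323,197),(245,240),(318,240),(262,290),(297,290)): print(u,v,T[v,u].round(1))
S=(np.load('s3.npz')['P']-p)@R; q=S[215:275,325:375].reshape(-1,3); q=q[(q[:,2]>60)&(q[:,2]<150)]
for lo,hi in((75,95),(95,110),(110,120),(120,135)):
    w=q[(q[:,2]>lo)&(q[:,2]<hi)]
    if len(w)>8: print('side',lo,hi,len(w),w.min(0).round(1),w.max(0).round(1))
E
```

```text
35 45 2148 x -2.3 18.5 y -20.8 19.6
45 60 1813 x -13.4 18.7 y -22.9 21.8
60 75 945 x -17.6 18.5 y -23.5 22.1
75 85 313 x -16.8 18.1 y -12.0 9.7
85 95 3242 x -28.5 28.0 y -12.2 9.5
95 105 518 x -0.8 28.1 y -15.3 12.8
105 115 642 x -11.3 25.0 y -18.8 15.8
115 125 743 x -17.1 24.9 y -24.8 22.2
125 140 1253 x -22.0 24.9 y -27.0 24.2
max ahead [129.21161118 131.85977236 134.95760726]
281 209 [27.3 -0.9 94.4]
281 230 [19.1 -0.9 88.8]
281 260 [ 3.9 -0.9 89.4]
281 300 [-17.3  -0.9  88.7]
240 197 [ 24.1 -23.  125. ]
323 197 [ 23.8  21.9 126. ]
245 240 [ -0.2 -20.9 123. ]
318 240 [ -1.3  19.9 125.6]
262 290 [14.5 -7.5 43.7]
297 290 [12.2  4.7 47.6]
side 75 95 184 [-28.8 -12.7  75. ] [26.7 10.1 94.9]
side 95 110 197 [-28.9 -16.3  95.1] [ 27.1  11.4 110. ]
side 110 120 120 [-25.7 -19.  110.1] [ 23.  -12.7 119.9]
side 120 135 226 [-26.2 -26.9 120.1] [ 23.8  20.7 134.9]
```

The tube is level and centred. The clip's midplane is at tool y −1.1 and the mouth about 138 mm ahead of the TCP. The card's edge is at tool y −0.8. I'll stop with the mouth just above the edge, recheck there, then lower.

```bash
cat > chk.py <<'E'
from h import *
def check(name):
    p,R=np.array(arm.current_tool_pos()),np.array(arm.current_ee_rot())
    im,d,c=grab('wrist',name); T=(cloud(d,c)-p)@R; W=cloud(d,c)
    E=W[(W[...,2]>112)&(W[...,2]<121)]; e=(E-p)@R; e=e[(e[:,0]>35)&(e[:,0]<85)&(abs(e[:,1])<8)]
    t=T[(T[...,2]>84)&(T[...,2]<94)&(abs(T[...,0])<28)&(abs(T[...,1])<4)]
    J=T[(T[...,2]>112)&(T[...,2]<136)&(T[...,0]>-25)&(T[...,0]<26)&(abs(T[...,1])>10)&(abs(T[...,1])<30)]
    print(name,'t',arm.current_time_s(),'p',p.round(1),'gap',arm.current_finger_gap()*85,'ft',np.round(arm.current_ft_force(),1))
    if len(e): print(' edge y mid',(e[:,1].min()+e[:,1].max())/2,'slope',np.polyfit(e[:,0],e[:,1],1)[0],'end x',e[:,0].max(),'ahead',np.median(e[:,2]))
    print(' tube ahead',np.percentile(t[:,2],5),'y',np.median(t[np.argsort(t[:,2])[:200],1]),'jaws y',J[:,1].min(),J[:,1].max(),'ahead max',J[:,2].max())
E
python3 - <<'E'
from chk import *
arm.movel([451.4,-151.7,270],120); arm.dwell(.3); check('w4')
E
```

```text
w4 t 8.2667 p [ 451.7 -151.8  270.5] gap 21.06350939839324 ft [ 0.9 -0.2 -0.6]
 edge y mid -1.45416167849017 slope 0.0007337023382422003 end x 73.28151712717029 ahead 154.3949403108087
 tube ahead 88.2061703809354 y -0.908820770577142 jaws y -26.99006555874712 24.297543293473538 ahead max 135.31970852541937
```

```bash
python3 - <<'E'
from chk import *
arm.movel([451.2,-151.9,234],40); arm.dwell(.4); check('w5')
im,d,c=grab('side'); P=cloud(d,c); a=cv2.resize(im[215:345,290:400],(440,520),interpolation=cv2.INTER_CUBIC)
b=cv2.copyMakeBorder(cv2.imread('pics/w5.png')[60:340,190:370],0,240,0,0,cv2.BORDER_CONSTANT)
cv2.imwrite('pics/f5.png',np.hstack([a[:,:,::-1],b]))
im,d,c=grab('top'); P=cloud(d,c); S=P[218:272,335:408].reshape(-1,3)
S=S[(S[:,2]>15)&(S[:,2]<32)]; print('block',np.round(cv2.minAreaRect(S[:,:2].astype(np.float32))[0],1),len(S))
E
```

```text
w5 t 9.7667 p [ 451.2 -151.9  234.1] gap 21.206933633317696 ft [-0.4  0.6 -1.3]
 edge y mid -0.6614542672945335 slope 0.003982890806106964 end x 73.15743934600503 ahead 118.03849588597032
 tube ahead 88.16690157095668 y -0.938415065398643 jaws y -26.96161663385952 24.238105677044793 ahead max 134.9046313323969
block [ 450.8 -152.2] 527
```

View pics/f5.png

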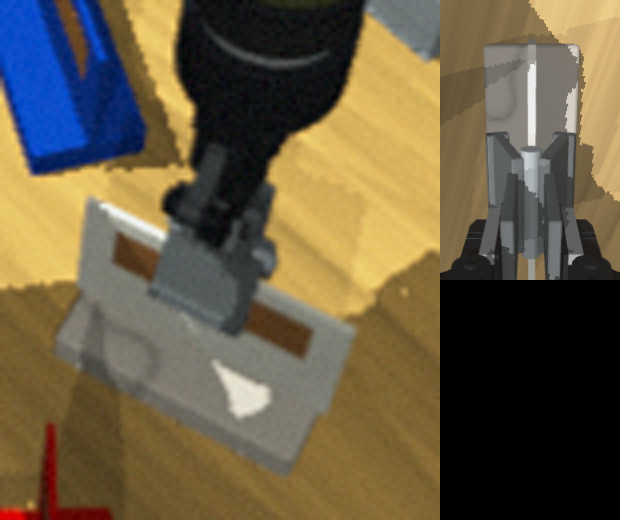

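The picture shows the jaws astride the middle of the card's edge with clearance on both sides. The card hasn't moved and there is no contact force, so I'll hand in.

```bash
python3 -c "
from bench import arm
arm.hand_in(); print(arm.current_time_s())"
```

```text
the job is handed in; nothing more can be done
the job is handed in; nothing more can be done
```

The clip is squeezed fully open and held upright over the middle of the white card's top edge, and I handed the job in at about 10 s, still holding it.

I gripped the clip by its two levers at 22 N, lifted it, turned it in line with the card and lowered it straight down.

**Last checks:**
- **Grip:** the finger gap stayed at about 21 mm, against the 22 mm stated for fully squeezed levers. The jaws looked wide open in the picture.
- **Depth:** the card's edge is about 20 mm inside the mouth.
- **Alignment:** the clip's middle plane is within about 0.6 mm of the card's, and the two run parallel to within 0.004 rad.
- **Centring:** the clip is within about 1 mm of the middle of the edge.
- **Contact and card:** there was no contact force beyond the clip's weight. The marble block measured at (450.8, −152.2) mm against (450.5, −152.2) before, so it did not move.

**Small disagreements:**
- While squeezing, the gripper was pushed about 4 mm sideways and 3.5 mm up, with about 11 N on the wrist. I re-measured the clip in the fingers and corrected for this.
- The wrist camera put the card's edge at 116 mm, against the 115 mm given.

I didn't re-measure the loaf tin, ramekins or jug at the end, but the arm's path kept clear of them.

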